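# Take a fresh reading on the valve spring tester

### The job

Check the valve spring that stands in the bench spring tester: first turn the red peak-pointer knob on the gauge back, anticlockwise, fully to its zero stop, so that the old reading is cleared; then press the tester's hand lever down to its stop and ease it back up under control (never let it fly up) so that the red pointer is left at the new reading. Afterwards leave the knob alone, with the lever fully up, and do not disturb the spring, cylinder head, spark plug and spanner lying around the tester.

Things in the scene. Friction and masses are not known exactly. Their poses are not given: they have to be found in the camera images.
- tester: Bench valve spring tester, heavy and fixed: blue base plate 200 x 360 mm, top 28 mm high; origin under the base's centre, x to the back, y to the left, z up. Left on it lies a round gauge, 134 mm wide, facing up, glass 73 mm and bezel 76 mm high. Right on it stands a blue press frame (behind x = -25 mm, y -105 to -45 mm, 255 mm high, its ram to 294 mm) with the spring under test under the ram.
- dial_centre (a point): Point on the upright axis of the gauge and of its red knob, at the top of the red knob (105 mm above the table). Axes as the tester's.
- knob_nose (a point): On the red reset knob: hub 27 mm wide, with one nose 10 mm wide and 22 mm high (from 83 to 105 mm above the table; 10 mm of air between it and the glass) that reaches 42 mm from the axis. The point lies on top of the nose, 36 mm from the axis; its x axis points outward along the nose. The nose can be pushed from the side or pinched.
- peak_knob (a joint): Angle of the red knob and the red peak pointer, rad: 0 at the zero stop (nose towards the tester's front left, between its -x and +y), growing clockwise seen from above. It stays where it is left (about 1 N at the nose moves it). When the lever is pressed, the gauge's black needle pushes the red pointer upscale, to about 1.03 at the lever's stop (a green arc marks this part of the scale).
- lever (a joint): Angle of the hand lever, rad: 0 up at rest, grows as it is pressed down, stop at 0.95. A spring brings it back up (about 3 N at the grip at first, 13 N at the stop).
- lever_hinge (a point): Point on the lever's level hinge axis (the tester's y axis), 220 mm above the table, on the right of the press frame, in the plane of the lever arm. Axes as the tester's.
- lever_grip (a point): Middle of the lever's T grip: a yellow bar with black ribs, 22 mm thick and 90 mm long, parallel to the hinge and 170 mm from it, in front of the hinge; 30 deg above the hinge's level at rest (305 mm high), 25 deg below it at the stop (149 mm high).
- valve_spring: Loose bystander: a second valve spring, 28 mm wide, 43 mm high, standing; origin under its centre. Leave it.
- cyl_head: Loose bystander: small engine cylinder head, 100 x 134 x 110 mm; origin under its centre. Leave it.
- plug: Loose bystander: spark plug, 20 x 76 x 23 mm, lying along its y; origin under its centre. Leave it.
- spanner: Loose bystander: flat spanner, 31 x 169 x 8 mm, lying along its y; origin under its centre. Leave it.

How it is judged:
By the outcome, as a careful person would: the job done as asked, in the order asked, and still so for the second after the job is handed in, with the robot touching nothing.
It also fails if it takes over 53 s, if anything falls off the work surface, if the arm or the gripper's body presses on something with over 40 N, if the wrist force passes 120 N, or if a joint passes its speed limit or range.

### The arm

A 7-joint arm with a two-finger parallel gripper is mounted at the origin on a cart in front of the work surface, level with it; the furniture and walls round the work are solid. World frame = base frame: x ahead of the robot, y to its left, z up, the work surface at z = 0. Lengths are in mm, angles in rad, forces in N, time in s.
With the tool pointing down it reaches from about 400 to 925 mm from the base axis. Payload 5.6 kg.
Tool frame: the origin (TCP) lies at the very end of the fingers, on their centre line; the grasp point (between the pads) lies 19 mm behind it; y points along the fingers, z is the direction in which the jaws open and shut, and the axes are right-handed (so a half turn about y gives the same grasp; the last joint's range is limited). The gripper opens to 85 mm and grips with 20 to 120 N. Pads are 22 mm wide; open, the fingers measure 114 mm over their backs; the gripper's body (76 mm by 85 mm) begins 54 mm behind the grasp point. The pads swing forward as they close: fully open they stand 13 mm farther back than shut.
Start: joints at [-1.292, 0.468, -0.012, 1.603, 0.006, 1.071, -0.056], TCP at [205.619, 616.627, 231.29] pointing down, gripper open.
Joint ranges: [-2.53, 2.53], [-0.31, 2.02], [-1.57, 1.55], [0.28, 2.44], [-1.29, 4.43], [0.15, 1.84], [-2.92, 2.92]. Speed limits (rad/s): [2.57, 2.57, 3.14, 3.14, 3.14, 3.14, 3.14].

### API

Orientations are given as a unit quaternion [x, y, z, w].
In Python, from station import env, viewer, close_job gives the robot as it stands. The module is installed in compiled form; this text tells all that it offers.
- The arm moves only by the shell command python3 -m crank 'ROWS' [OPENING] [FORCE]. ROWS is JSON, a list of rows, each an object with "travel": the shift along the world's x, y, z in m, a list of three; "angular": the turn, a rotation vector about the world's x, y, z in degrees, a list of three. In form: [{"travel": [dx, dy, dz], "angular": [rx, ry, rz]}, ...]. A call has 1 to 8 rows; each row is the pose to reach, as a shift and turn from the pose measured when the call began; what a row does not reach only later rows make up. A row lasts 1/12 s, in which the tool goes at most 41.7 mm and 7.16 degrees, less where a joint would pass 70% of its speed; a pose out of reach is approached as far as the arm can. A call with a gripper value outside its range is refused whole. OPENING is the finger opening in m, from 0 to 0.0854, set as the call begins (- or left out, the last holds). The fingers move at their own pace and stop on an object; FORCE is the grip in N (left out, the last holds). Time passes only in rows, so rows that repeat a pose let the fingers close. It gives the time, the measured TCP pose, the force and the opening at its end, in the units of the state.
- env.state(): the state, without advancing time (a new reading comes with each control period).
- viewer.capture(name): name is "scene" or "top" or "wrist"; returns the picture (384x512x3 uint8, red, green, blue); there is no depth.
- viewer.calibration(name): a dict with "fx", "fy", "cx", "cy" (pixels), "dist" ([k1, k2, p1, p2, k3] as OpenCV has them; the pictures are not rectified), "origin" and "rotation" of the camera in the world. Camera axes: x right, y down, z forward; pixel columns grow to the right and rows downward; lengths in mm; the calibration is good to about 2 mm. A picture is of the moment at which its call begins: read the wrist's pose just before it. calibration takes no time and is no camera call; for the wrist camera it gives the pose at the moment of the call.
- close_job(): hands the job in, once; it reports no verdict.
The state is a dict: "clock": time; "qpos": joint angles; "joint_velocities": joint speeds; "joint_efforts": joint torques, N m; "ee_pos": TCP position; "orientation": TCP orientation; "contact_force": force on the tool from outside, world axes, zero at the start; "torque": the same for the moment, N m; "finger_gap": finger opening in mm.
Only numpy, scipy, OpenCV 4.12 (cv2) and the standard library are available. Lean on these libraries where they do the work, as an engineer would, in place of code of your own. Each camera call takes 0.05 s, during which the arm holds its last target. There are 200 camera calls.

## Working session

There is one attempt and no reset: what is moved stays moved. The work goes in short steps, Python scripts to look and compute and a shell command to move; the robot and the scene stay as the last step left them, time stands still between calls to the robot, and variables do not carry over. Pictures are saved under pics/ and viewed, about 8 in all and at most 12, crops included, and the job is handed in when it is done.

```bash
mkdir -p pics
python3 - <<'E'
from station import env, viewer
import cv2, numpy as np
s=env.state(); print(s)
for n in("scene","top"):
    im=viewer.capture(n); cv2.imwrite(f"pics/{n}0.png",cv2.resize(im[:,:,::-1],(800,600),interpolation=cv2.INTER_CUBIC)); c=viewer.calibration(n);print(n,c)
E
```

```text
{'clock': 0.0, 'qpos': array([-1.29198557,  0.46841173, -0.0116187 ,  1.60363802,  0.00598098,
        1.07140271, -0.05629175]), 'joint_velocities': array([ 4.70148106e-04,  2.81284458e-04, -8.50432571e-05,  1.09203466e-03,
       -2.55503796e-04, -7.30575420e-04,  6.62315979e-04]), 'joint_efforts': array([ 3.17574950e-04, -5.32396746e+01,  2.17786134e-02, -2.51293963e+01,
        1.15490603e-02,  8.13061197e-03, -3.72411478e-06]), 'ee_pos': array([205.45645253, 616.07439869, 230.30995574]), 'orientation': array([ 0.6986114 , -0.113372  ,  0.11323714, -0.69732794]), 'contact_force': array([-0.25732449,  0.54574139, -0.26983765]), 'torque': array([0.01939901, 0.02500624, 0.00189505]), 'finger_gap': 85.5908207270715}
scene {'fx': 477.4828007574434, 'fy': 477.4828007574434, 'cx': 251.831914436972, 'cy': 195.3320140014976, 'dist': array([-0.08588068,  0.        ,  0.        ,  0.        ,  0.        ]), 'origin': array([ 158.73893598, -602.93802218, 1157.92757121]), 'rotation': array([ 0.90051978, -0.27030532,  0.10143921, -0.32512959])}
top {'fx': 436.3662003216077, 'fy': 436.3662003216077, 'cx': 254.18311702646085, 'cy': 186.4287154319665, 'dist': array([-0.066809,  0.      ,  0.      ,  0.      ,  0.      ]), 'origin': array([ 471.61835171,   67.96465415, 1587.53882596]), 'rotation': array([ 0.70862867, -0.70401999,  0.03891714, -0.02620518])}
```

View pics/scene0.png

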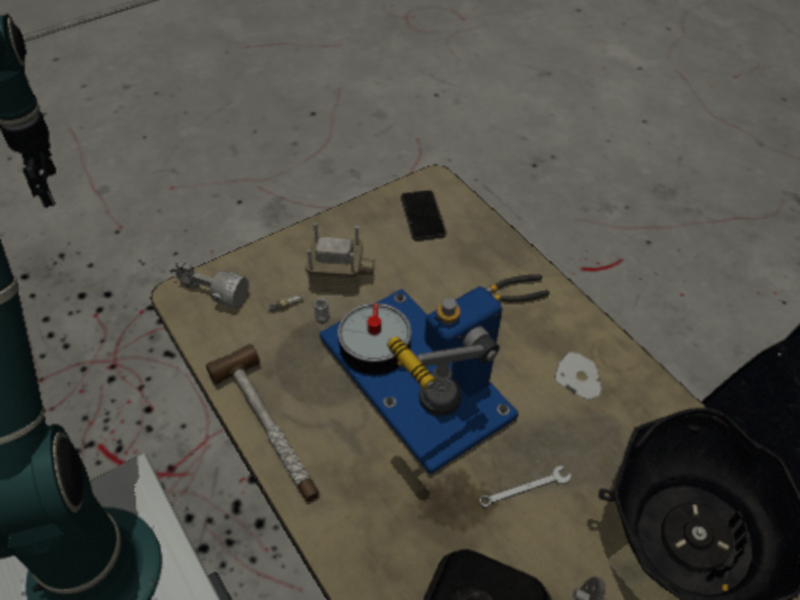

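View pics/top0.png

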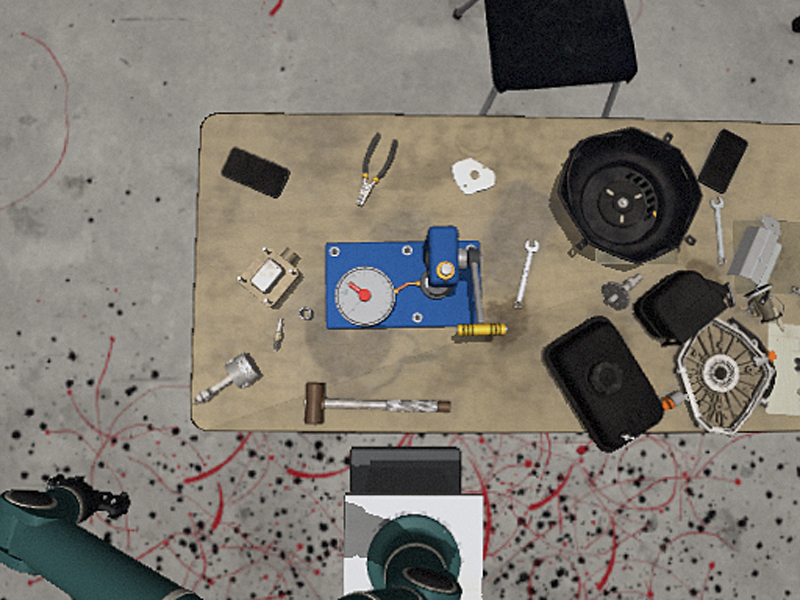

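The top view shows the tester almost square to the world. The hub is at about (365,295), the nose tip at (350,286) pointing back-left, the grip ends at (458,329) and (507,329), and the hinge near (474,257). Next I'll turn these into positions.

```bash
cat > h.py <<'E'
import numpy as np, cv2
from scipy.spatial.transform import Rotation as R
from station import env, viewer
def ray(n,px,c=None):
    c=c or viewer.calibration(n); K=np.array([[c['fx'],0,c['cx']],[0,c['fy'],c['cy']],[0,0,1]])
    u=cv2.undistortPoints(np.array([[px]],float),K,c['dist'])[0,0]
    return c['origin'],R.from_quat(c['rotation']).apply([u[0],u[1],1])
def atz(n,px,z,c=None):
    o,d=ray(n,px,c); return o+d*(z-o[2])/d[2]
def proj(n,P):
    c=viewer.calibration(n); K=np.array([[c['fx'],0,c['cx']],[0,c['fy'],c['cy']],[0,0,1]])
    r=R.from_quat(c['rotation']).inv(); return cv2.projectPoints(r.apply(np.atleast_2d(P)-c['origin']),np.zeros(3),np.zeros(3),K,c['dist'])[0][:,0]
E
python3 - <<'E'
from h import *
k=1.5625
for n,pts in {'top':dict(bl=(327,243,28),fl=(327,328,28),hub=(365,295,105),tip=(351,286,105),g1=(458,329,316),g2=(507,329,316),hinge=(474,257,232)),
 'scene':dict(bl=(402,290,28),fl=(320,336,28),fr=(432,473,28),br=(518,413,28),hub=(374,323,105),tip=(376,305,105),g1=(393,342,305),g2=(429,382,305))}.items():
    for a,(u,v,z) in pts.items(): print(n,a,atz(n,(u/k,v/k),z).round(0))
# colour centroids
im=viewer.capture('top').astype(int); sub=im[:,:,0]-im[:,:,1:].max(2)
m=(sub>70); m[:140]=0;m[:,:200]=0;m[215:]=0;m[:,262:]=0
v,u=np.nonzero(m); P=np.array([atz('top',(a,b),105)[:2] for a,b in zip(u,v)]); print(len(u),P.mean(0),P.min(0),P.max(0))
c=cv2.resize(im[135:225,200:330].astype(np.uint8)[:,:,::-1],None,fx=6,fy=6,interpolation=cv2.INTER_CUBIC); cv2.imwrite('pics/c1.png',c)
E
```

```text
top bl [727. 203.  28.]
top fl [530. 200.  28.]
top hub [600. 112. 105.]
top tip [620. 143. 105.]
top g1 [519. -69. 316.]
top g2 [ 520. -161.  316.]
top hinge [ 667. -110.  232.]
scene bl [722. 202.  28.]
scene fl [527. 191.  28.]
scene fr [ 538. -161.   28.]
scene br [ 733. -150.   28.]
scene hub [598. 109. 105.]
scene tip [624. 143. 105.]
scene g1 [518. -70. 305.]
scene g2 [ 522. -155.  305.]
75 [608.98859618 109.09306755] [589.10667755  18.47712808] [627.49767182 148.18173577]
```

View pics/c1.png

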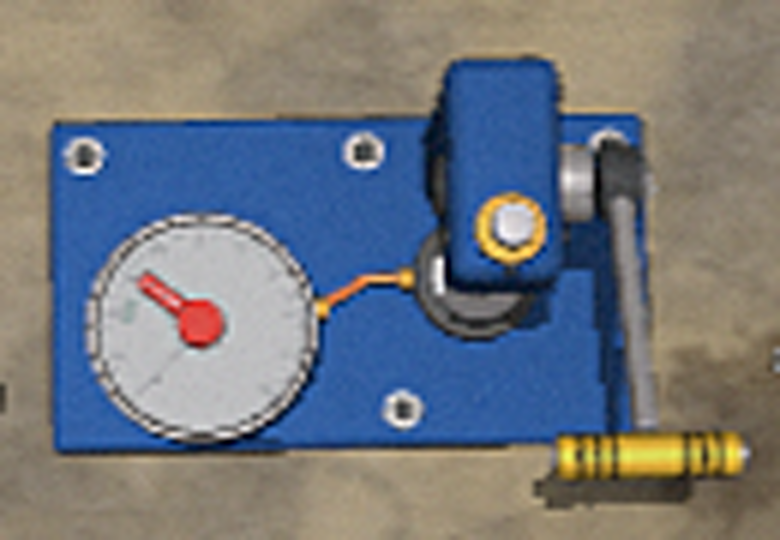

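Both cameras agree to a few mm: hub at about (599,111), nose at about 55° world heading, zero stop at about 137°, grip centre at about (519,-113,305). Now the tool orientation.

Run:
```python
from h import *
s=env.state(); r=R.from_quat(s['orientation']); print(r.as_matrix().round(3))
z=r.as_matrix()[:,2]; print('jaw heading',np.degrees(np.arctan2(z[1],z[0])))
print('tilt fix rotvec deg', np.degrees(np.cross(r.as_matrix()[:,1],[0,0,-1])).round(2))
C=np.array([599,111])
for f,d in[(55,38)]+[(a,20) for a in(55,65,75,85,95,105,115,125,135,145)]:
    a=np.radians(f);n=np.array([np.cos(a),np.sin(a)]);t=np.array([-n[1],n[0]]); print(f,d,(C+32*n-d*t).round(0))
```

```text
[[ 0.949 -0.     0.316]
 [-0.316 -0.001  0.949]
 [ 0.    -1.    -0.001]]
jaw heading 71.56075548946706
tilt fix rotvec deg [ 0.08 -0.02  0.  ]
55 38 [648. 115.]
55 20 [634. 126.]
65 20 [631. 132.]
75 20 [627. 137.]
85 20 [622. 141.]
95 20 [616. 145.]
105 20 [610. 147.]
115 20 [604. 148.]
125 20 [597. 149.]
135 20 [591. 148.]
145 20 [584. 146.]
```

```bash
python3 -m crank '[{"travel":[0.03,-0.034,0],"angular":[0,0,-7]},{"travel":[0.06,-0.068,0],"angular":[0,0,-14]},{"travel":[0.087,-0.098,0],"angular":[0,0,-21]},{"travel":[0.114,-0.129,0],"angular":[0,0,-28]},{"travel":[0.141,-0.16,0],"angular":[0,0,-35]},{"travel":[0.168,-0.19,0],"angular":[0,0,-42]},{"travel":[0.195,-0.221,0],"angular":[0,0,-49]},{"travel":[0.222,-0.251,0],"angular":[0,0,-56]}]' 0 20
```

```text
clock: 0.82
ee_pos: [427.0, 364.9, 230.6]
orientation: [0.562, -0.43, 0.429, -0.561]
contact_force: [0.4, 1.1, 0.6]
finger_gap: -0.6
```

```bash
python3 -m crank '[{"travel":[0.027,-0.031,0],"angular":[0,0,-7]},{"travel":[0.055,-0.062,0],"angular":[0,0,-14]},{"travel":[0.083,-0.094,0],"angular":[0,0,-21]},{"travel":[0.11,-0.125,0],"angular":[0,0,-28]},{"travel":[0.138,-0.156,0],"angular":[0,0,-35]},{"travel":[0.165,-0.187,0],"angular":[0,0,-42]},{"travel":[0.193,-0.218,0],"angular":[0,0,-49]},{"travel":[0.221,-0.25,0],"angular":[0,0,-50]}]'
python3 - <<'E'
from h import *
print(env.state()['qpos'].round(2))
im=viewer.capture('top'); cv2.imwrite('pics/c2.png',cv2.resize(im[110:240,180:340,::-1],None,fx=5,fy=4.6,interpolation=cv2.INTER_CUBIC))
w=viewer.capture('wrist'); cv2.imwrite('pics/w2.png',w[:,:,::-1])
print(proj('wrist',[[599,111,105],[622,143,105],env.state()['ee_pos']]))
E
```

```text
clock: 1.48
ee_pos: [647.4, 115.3, 230.3]
orientation: [-0.327, 0.628, -0.627, 0.326]
contact_force: [-0.0, 0.1, 0.6]
finger_gap: 0.1
[-0.61  0.52  0.55  1.61 -0.29  1.1  -0.6 ]
[[208.96196428 210.94024978]
 [207.30050702 173.48730585]
 [251.64178067 247.22191769]]
```

View pics/w2.png

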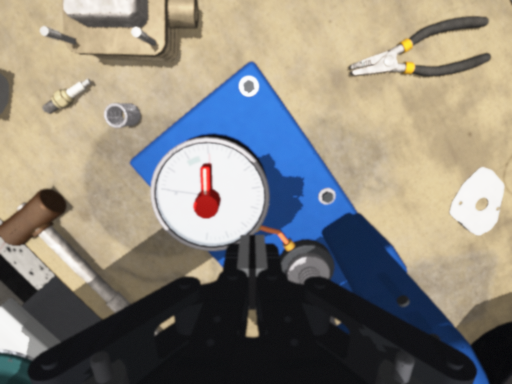

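The wrist view shows the hub at (206,206) and the nose pointing straight up to (206,165), so the 55° heading is confirmed. The hub lies about 3–5 mm from the top-view estimate, towards +y, so I use (599,114). The fingers are clear of the nose, so I descend.

```bash
python3 -m crank '[{"travel":[0.001,0.003,-0.035],"angular":[0,0,0]},{"travel":[0.001,0.003,-0.07],"angular":[0,0,0]},{"travel":[0.001,0.003,-0.105],"angular":[0,0,0]},{"travel":[0.001,0.003,-0.13],"angular":[0,0,0]},{"travel":[0.001,0.003,-0.14],"angular":[0,0,0]},{"travel":[0.001,0.003,-0.14],"angular":[0,0,0]}]'
python3 - <<'E'
import numpy as np
C=np.array([599,114.]);P=np.array([648.4,118.3])
for f,d in[(55,30)]+[(a,19) for a in range(55,150,7)]:
    a=np.radians(f);n=np.array([np.cos(a),np.sin(a)]);t=np.array([-n[1],n[0]]); print(f,d,(C+32*n-d*t).round(0),(C+32*n-d*t-P).round(0))
E
```

```text
clock: 2.08
ee_pos: [648.7, 110.7, 87.6]
orientation: [0.327, -0.627, 0.63, -0.322]
contact_force: [-0.5, -0.4, -0.1]
finger_gap: -0.1
55 30 [642. 123.] [-6.  5.]
55 19 [633. 129.] [-15.  11.]
62 19 [631. 133.] [-18.  15.]
69 19 [628. 137.] [-20.  19.]
76 19 [625. 140.] [-23.  22.]
83 19 [622. 143.] [-27.  25.]
90 19 [618. 146.] [-30.  28.]
97 19 [614. 148.] [-34.  30.]
104 19 [610. 150.] [-39.  31.]
111 19 [605. 151.] [-43.  32.]
118 19 [601. 151.] [-48.  33.]
125 19 [596. 151.] [-52.  33.]
132 19 [592. 150.] [-57.  32.]
139 19 [587. 149.] [-61.  31.]
146 19 [583. 148.] [-65.  29.]
```

```bash
python3 -m crank '[{"travel":[0,0,0],"angular":[0,0,0]},{"travel":[0,0,0],"angular":[0,0,0]}]'; python3 -c "
from h import *
s=env.state();print(s['ee_pos'],s['contact_force'],s['joint_velocities'].round(3),s['joint_efforts'].round(1), R.from_quat(s['orientation']).as_matrix().round(3))"
```

```text
clock: 2.25
ee_pos: [649.5, 111.1, 89.0]
orientation: [0.326, -0.627, 0.63, -0.323]
contact_force: [0.2, -0.8, -0.2]
finger_gap: -0.0
[649.4905447  111.0882414   89.01261471] [ 0.20243476 -0.75469437 -0.18690931] [-0.001 -0.011  0.003 -0.002 -0.002 -0.004  0.001] [  0.2 -55.7   8.5 -19.9   0.   -0.   -0. ] [[-0.579 -0.002  0.816]
 [-0.816 -0.006 -0.579]
 [ 0.006 -1.     0.001]]
```

```bash
python3 -m crank '[{"travel":[0,0.007,0],"angular":[0,0,0]},{"travel":[-0.001,0.007,0],"angular":[0,0,0]},{"travel":[-0.001,0.007,0],"angular":[0,0,0]},{"travel":[-0.001,0.007,0],"angular":[0,0,0]}]'; python3 -c "
from h import *
s=env.state();print(s['qpos'].round(3),s['joint_efforts'].round(1))
cv2.imwrite('pics/w3.png',viewer.capture('wrist')[:,:,::-1])"
```

```text
clock: 2.58
ee_pos: [648.8, 118.6, 89.9]
orientation: [0.326, -0.627, 0.63, -0.324]
contact_force: [-0.1, -0.4, 0.0]
finger_gap: 0.2
[-0.57   0.681  0.479  1.698 -0.387  0.86  -0.542] [ -0.3 -56.5   8.3 -20.2   0.    0.   -0. ]
```

View pics/w3.png

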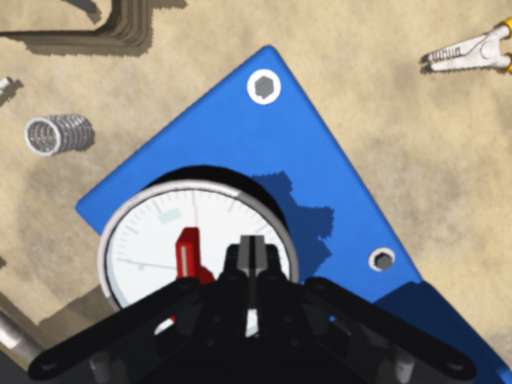

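The fingertip at (252,238) is beside the nose at (188,235–275), on its clockwise side with clear air between them. I'll sweep it anticlockwise.

```bash
python3 -m crank '[{"travel":[-0.006,0.005,-0.001],"angular":[0,0,0]},{"travel":[-0.015,0.011,-0.002],"angular":[0,0,0]},{"travel":[-0.018,0.015,-0.002],"angular":[0,0,6]},{"travel":[-0.02,0.019,-0.002],"angular":[0,0,13]},{"travel":[-0.023,0.022,-0.002],"angular":[0,0,20]},{"travel":[-0.027,0.025,-0.002],"angular":[0,0,27]},{"travel":[-0.03,0.028,-0.002],"angular":[0,0,34]},{"travel":[-0.03,0.028,-0.002],"angular":[0,0,35]}]'; python3 -c "
from h import *
cv2.imwrite('pics/w4.png',viewer.capture('wrist')[:,:,::-1])"
```

```text
clock: 3.3
ee_pos: [617.5, 147.6, 87.7]
orientation: [0.5, -0.499, 0.502, -0.499]
contact_force: [-0.8, -0.0, 0.1]
finger_gap: 0.1
```

View pics/w4.png

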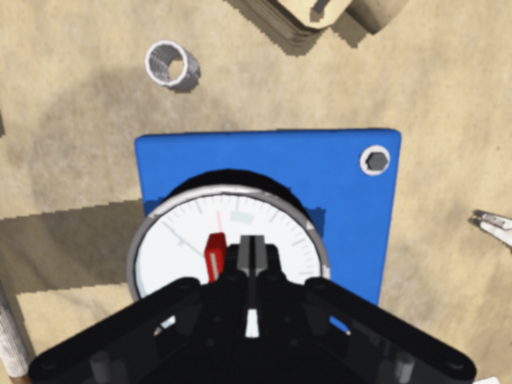

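The nose is in contact at (216,255) and moving. I'll continue to the stop.

```bash
python3 -m crank '[{"travel":[-0.003,0.001,0],"angular":[0,0,7]},{"travel":[-0.008,0.002,0],"angular":[0,0,14]},{"travel":[-0.012,0.003,0],"angular":[0,0,21]},{"travel":[-0.017,0.003,0],"angular":[0,0,28]},{"travel":[-0.021,0.003,0],"angular":[0,0,35]},{"travel":[-0.026,0.002,0],"angular":[0,0,42]},{"travel":[-0.028,0.0015,0],"angular":[0,0,46]},{"travel":[-0.028,0.0015,0],"angular":[0,0,46]}]'
```

```text
clock: 4.02
ee_pos: [591.1, 150.1, 88.1]
orientation: [-0.654, 0.264, -0.269, 0.656]
contact_force: [4.4, 2.8, -2.3]
finger_gap: -0.1
```

```bash
python3 -m crank '[{"travel":[-0.001,-0.001,0],"angular":[0,0,0]},{"travel":[-0.002,-0.002,0],"angular":[0,0,0]},{"travel":[-0.003,-0.003,0],"angular":[0,0,0]},{"travel":[-0.003,-0.003,0],"angular":[0,0,0]}]'; python3 -c "
from h import *
cv2.imwrite('pics/w5.png',viewer.capture('wrist')[:,:,::-1])"
```

```text
clock: 4.35
ee_pos: [590.8, 149.9, 88.7]
orientation: [-0.651, 0.263, -0.271, 0.658]
contact_force: [8.9, 6.3, -6.7]
finger_gap: -0.1
```

View pics/w5.png

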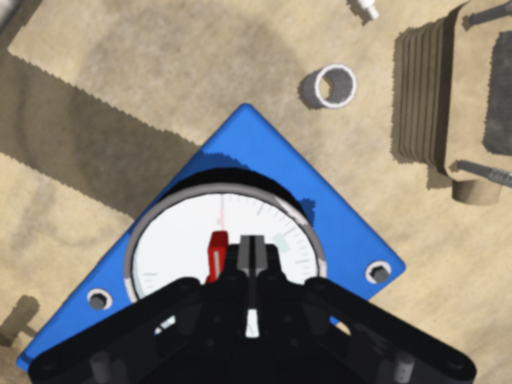

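The nose points to the front-left corner and did not move under about 11 N, so it is at the zero stop. I'll back off, then lift.

```bash
python3 -m crank '[{"travel":[0.008,0.008,0],"angular":[0,0,0]},{"travel":[0.016,0.016,0],"angular":[0,0,0]},{"travel":[0.016,0.016,0.03],"angular":[0,0,0]},{"travel":[0.016,0.016,0.07],"angular":[0,0,0]},{"travel":[0.016,0.016,0.11],"angular":[0,0,-7]},{"travel":[0.016,0.016,0.15],"angular":[0,0,-14]},{"travel":[0.016,0.016,0.19],"angular":[0,0,-21]},{"travel":[0.008,0.0,0.22],"angular":[0,0,-28]}]'
```

```text
clock: 5.07
ee_pos: [599.1, 153.4, 311.9]
orientation: [-0.566, 0.414, -0.424, 0.573]
contact_force: [0.1, 0.8, -0.3]
finger_gap: -0.2
```

```bash
python3 -m crank '[{"travel":[-0.008,-0.02,0.035],"angular":[0,0,-7]},{"travel":[-0.02,-0.058,0.043],"angular":[0,0,-14]},{"travel":[-0.032,-0.097,0.045],"angular":[0,0,-18]},{"travel":[-0.044,-0.136,0.045],"angular":[0,0,-18]},{"travel":[-0.056,-0.175,0.045],"angular":[0,0,-18]},{"travel":[-0.068,-0.213,0.045],"angular":[0,0,-18]},{"travel":[-0.08,-0.25,0.045],"angular":[0,0,-18]},{"travel":[-0.08,-0.266,0.045],"angular":[0,0,-18]}]'; python3 -c "
from h import *
s=env.state();print(R.from_quat(s['orientation']).as_matrix().round(3))
cv2.imwrite('pics/t6.png',np.hstack([cv2.resize(viewer.capture('scene')[150:330,180:360,::-1],(400,400)),cv2.resize(viewer.capture('wrist')[:,:,::-1],(400,400))]))
print(proj('wrist',[[519,-113,305],[519,-68,305],s['ee_pos']]))"
```

```text
clock: 5.73
ee_pos: [515.7, -118.4, 357.2]
orientation: [0.492, -0.5, 0.51, -0.497]
contact_force: [0.2, -0.1, 0.0]
finger_gap: 0.1
[[-0.021  0.015  1.   ]
 [-1.    -0.006 -0.021]
 [ 0.006 -1.     0.015]]
[[253.22803996 208.73406123]
 [252.03828102 148.00646565]
 [249.49585545 250.40011094]]
```

View pics/t6.png

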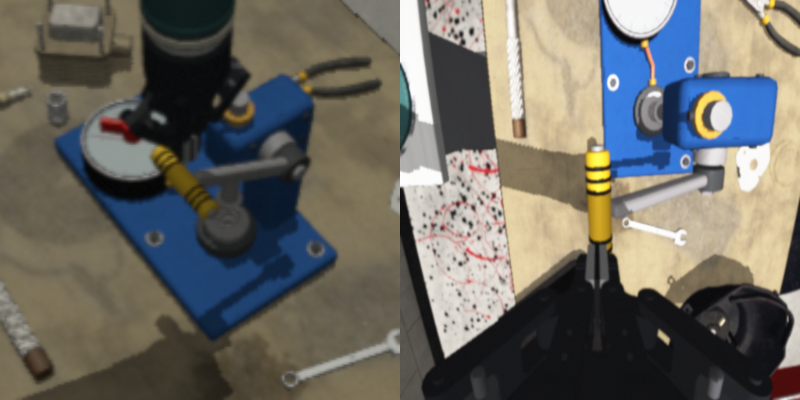

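In the wrist view the fingertips are over the yellow bar, whose end is at about (252,141) in full pixels. The bar's middle is near y ≈ -108, so I shift by +10 mm and lower to just above it.

```bash
python3 -m crank '[{"travel":[0.003,0.01,-0.015],"angular":[0,0,0]},{"travel":[0.003,0.01,-0.03],"angular":[0,0,0]},{"travel":[0.003,0.01,-0.037],"angular":[0,0,0]},{"travel":[0.003,0.01,-0.042],"angular":[0,0,0]},{"travel":[0.003,0.01,-0.045],"angular":[0,0,0]},{"travel":[0.003,0.01,-0.045],"angular":[0,0,0]}]'
```

```text
clock: 6.33
ee_pos: [519.6, -105.6, 312.2]
orientation: [0.493, -0.501, 0.509, -0.497]
contact_force: [-4.2, 2.1, 6.8]
finger_gap: 0.1
```

```bash
python3 -m crank '[{"travel":[-0.005,-0.002,-0.007],"angular":[0,0,0]},{"travel":[-0.009,-0.002,-0.014],"angular":[0,0,0]},{"travel":[-0.012,-0.002,-0.021],"angular":[0,0,0]},{"travel":[-0.015,-0.002,-0.03],"angular":[0,0,0]},{"travel":[-0.018,-0.002,-0.04],"angular":[0,0,0]},{"travel":[-0.02,-0.002,-0.05],"angular":[0,0,0]},{"travel":[-0.0215,-0.002,-0.06],"angular":[0,0,0]},{"travel":[-0.0225,-0.002,-0.07],"angular":[0,0,0]}]'
```

```text
clock: 7.0
ee_pos: [495.1, -107.1, 241.8]
orientation: [0.493, -0.502, 0.508, -0.496]
contact_force: [-6.5, 1.7, 9.4]
finger_gap: -0.3
```

```bash
python3 -m crank '[{"travel":[0.001,0,-0.01],"angular":[0,0,0]},{"travel":[0.0015,0,-0.02],"angular":[0,0,0]},{"travel":[0.0025,0,-0.03],"angular":[0,0,0]},{"travel":[0.004,0,-0.04],"angular":[0,0,0]},{"travel":[0.006,0,-0.05],"angular":[0,0,0]},{"travel":[0.009,0,-0.06],"angular":[0,0,0]},{"travel":[0.012,0,-0.069],"angular":[0,0,0]},{"travel":[0.014,0,-0.075],"angular":[0,0,0]}]'
```

```text
clock: 7.67
ee_pos: [506.5, -107.1, 166.0]
orientation: [0.495, -0.504, 0.507, -0.495]
contact_force: [-8.0, 0.8, 11.6]
finger_gap: -0.1
```

```bash
python3 -m crank '[{"travel":[0.002,0,-0.003],"angular":[0,0,0]},{"travel":[0.003,0,-0.006],"angular":[0,0,0]},{"travel":[0.004,0,-0.009],"angular":[0,0,0]},{"travel":[0.004,0,-0.011],"angular":[0,0,0]},{"travel":[0.004,0,-0.011],"angular":[0,0,0]}]'
```

```text
clock: 8.08
ee_pos: [509.4, -107.1, 158.5]
orientation: [0.494, -0.505, 0.505, -0.495]
contact_force: [-16.3, 3.9, 39.4]
finger_gap: 0.0
```

```bash
python3 -m crank '[{"travel":[0,0,-0.003],"angular":[0,0,0]},{"travel":[0,0,-0.005],"angular":[0,0,0]},{"travel":[0,0,-0.005],"angular":[0,0,0]}]'
```

```text
clock: 8.33
ee_pos: [509.5, -107.1, 158.3]
orientation: [-0.494, 0.506, -0.505, 0.495]
contact_force: [-16.8, 4.2, 46.1]
finger_gap: -0.0
```

The lever is at its stop: 46 N and no further motion at z = 158. I'll ease it back up along the arc.

```bash
python3 -m crank '[{"travel":[-0.001,0,0.003],"angular":[0,0,0]},{"travel":[-0.003,0,0.008],"angular":[0,0,0]},{"travel":[-0.005,0,0.014],"angular":[0,0,0]},{"travel":[-0.007,0,0.02],"angular":[0,0,0]},{"travel":[-0.009,0,0.027],"angular":[0,0,0]},{"travel":[-0.0105,0,0.034],"angular":[0,0,0]},{"travel":[-0.012,0,0.041],"angular":[0,0,0]},{"travel":[-0.013,0,0.048],"angular":[0,0,0]}]'
```

```text
clock: 9.0
ee_pos: [498.0, -107.3, 208.2]
orientation: [0.492, -0.505, 0.506, -0.496]
contact_force: [1.3, 0.2, 10.2]
finger_gap: 0.1
```

```bash
python3 -m crank '[{"travel":[-0.001,0,0.007],"angular":[0,0,0]},{"travel":[-0.0015,0,0.014],"angular":[0,0,0]},{"travel":[-0.002,0,0.021],"angular":[0,0,0]},{"travel":[-0.002,0,0.028],"angular":[0,0,0]},{"travel":[-0.0015,0,0.035],"angular":[0,0,0]},{"travel":[-0.001,0,0.042],"angular":[0,0,0]},{"travel":[0,0,0.049],"angular":[0,0,0]},{"travel":[0.001,0,0.056],"angular":[0,0,0]}]'
```

```text
clock: 9.67
ee_pos: [501.4, -107.4, 266.0]
orientation: [0.491, -0.503, 0.508, -0.498]
contact_force: [2.9, -0.5, 5.4]
finger_gap: -0.0
```

```bash
python3 -m crank '[{"travel":[0.001,0,0.007],"angular":[0,0,0]},{"travel":[0.003,0,0.014],"angular":[0,0,0]},{"travel":[0.005,0,0.021],"angular":[0,0,0]},{"travel":[0.007,0,0.028],"angular":[0,0,0]},{"travel":[0.01,0,0.034],"angular":[0,0,0]},{"travel":[0.012,0,0.039],"angular":[0,0,0]},{"travel":[0.014,0,0.043],"angular":[0,0,0]},{"travel":[0.015,0,0.046],"angular":[0,0,0]}]'
```

```text
clock: 10.33
ee_pos: [516.5, -107.4, 312.1]
orientation: [0.491, -0.503, 0.508, -0.497]
contact_force: [2.9, 0.0, 2.7]
finger_gap: 0.1
```

```bash
python3 -m crank '[{"travel":[0.001,0,0.003],"angular":[0,0,0]},{"travel":[0.001,0,0.006],"angular":[0,0,0]},{"travel":[0.001,0,0.01],"angular":[0,0,0]},{"travel":[0,0,0.03],"angular":[0,0,0]},{"travel":[-0.02,0,0.06],"angular":[0,0,0]},{"travel":[-0.05,0,0.08],"angular":[0,0,0]},{"travel":[-0.08,-0.02,0.08],"angular":[0,0,0]},{"travel":[-0.08,-0.02,0.08],"angular":[0,0,0]}]'; python3 -c "
from h import *
s=env.state();print(s['contact_force'],s['joint_velocities'].round(3))
a=viewer.capture('scene')[160:320,190:350,::-1]; b=viewer.capture('top')[130:230,200:330,::-1]
cv2.imwrite('pics/f7.png',np.hstack([cv2.resize(a,(400,400),interpolation=2),cv2.resize(b,(400,400),interpolation=2)]))"
```

```text
clock: 11.0
ee_pos: [432.0, -131.2, 393.3]
orientation: [0.49, -0.505, 0.509, -0.496]
contact_force: [0.5, -0.4, -0.8]
finger_gap: 0.1
[ 0.52543836 -0.40994377 -0.81062951] [-0.013  0.073 -0.034 -0.036 -0.061 -0.049 -0.028]
```

View pics/f7.png

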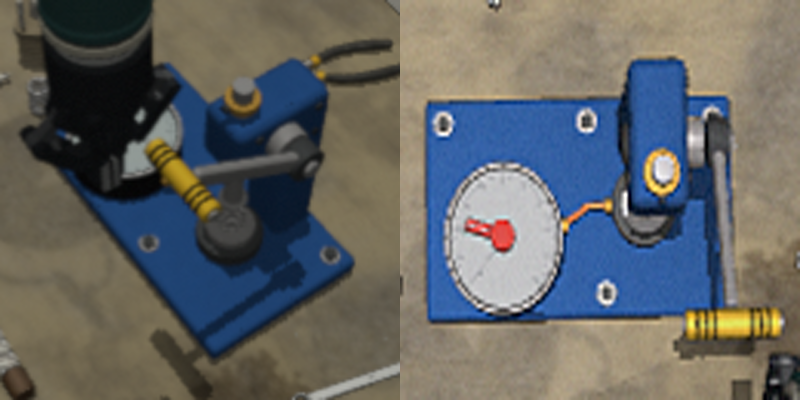

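The right-hand panel shows the nose at a heading of about 76°, which is about 1.07 rad from zero (1.03 expected). The lever is back at its rest position and the robot is clear. I'll check the bystanders numerically against the first picture, then hand in.

Run:
```python
from h import *
from station import close_job
a=cv2.resize(cv2.imread('pics/top0.png'),(512,384),interpolation=cv2.INTER_AREA).astype(int); b=viewer.capture('top')[:,:,::-1].astype(int)
d=np.abs(a-b).max(2)
for n,(u,v,w,h) in dict(head=(152,155,42,45),spring=(190,192,12,16),plug=(172,200,14,26),spanner=(326,150,20,52),grip=(288,202,40,16)).items(): print(n,d[v:v+h,u:u+w].mean().round(1),(d[v:v+h,u:u+w]>60).sum())
s=env.state();print(s['clock'],abs(s['joint_velocities']).max())
close_job()
```

```text
head 8.1 0
spring 9.0 0
plug 7.6 0
spanner 6.7 0
grip 8.4 0
11.15 0.03157330846746952
the job is handed in; nothing more can be done
```

The spring check is done and handed in at about 11 s, well under the 53 s limit.

- **Knob:** I swept the red knob anticlockwise with the closed fingers until it stopped moving under about 11 N. The nose then pointed at the front-left corner, where the zero stop is.
- **Lever:** I pressed it along its arc until it stopped moving, with about 46 N upward on the tool. I then eased it back up in contact, and the force fell from 10 N to 3 N before I let go at rest height.

**Last checks:**
- The red knob reads about 1.07 rad in the top view, against 1.03 expected; the difference is within the picture's resolution.
- The lever grip is back where it was at the start.
- The top view shows no change at the loose spring, cylinder head, spark plug or spanner.
- The arm is clear of everything.

**Disagreements:**
- The wrist camera placed the hub and grip about 5 mm further to +y than the top view did; I corrected for this.
- One descent ended 7 mm off in y; I corrected it before touching anything.

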